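# Set a tilting plate square with an engineer's square and hold it

### The arm

A 7-joint arm with a two-finger parallel gripper is mounted at the origin on the work surface; the furniture and walls round the work are solid. World frame = base frame: x ahead of the robot, y to its left, z up, the work surface at z = 0. Lengths are in m, angles in degrees, forces in N, time in s.
With the tool pointing down it reaches from about 0.425 to 0.95 m from the base axis. Payload 4.7 kg.
Tool frame: the origin (TCP) lies at the very end of the fingers, on their centre line; the grasp point (between the pads) lies 19 mm behind it; z points along the fingers, y is the line along which they close (so a half turn about z gives the same grasp; the last joint's range is limited). The gripper opens to 85 mm and grips with 20 to 120 N. Pads are 22 mm wide; open, the fingers measure 114 mm over their backs; the gripper's body (76 mm by 85 mm) begins 54 mm behind the grasp point. The pads swing forward as they close: fully open they stand 13 mm farther back than shut.
Start: joints at [74.834, 26.849, -2.785, 87.806, 1.381, 65.374, -4.715], TCP at [0.158, -0.656, 0.231] pointing down, gripper open.
Joint ranges: [-148.3, 148.3], [-19.14, 114.17], [-79.39, 73.82], [5.75, 140.21], [-59.74, 239.74], [12.07, 113.84], [-152.46, 152.46]. Speed limits (degrees/s): [147.25, 147.25, 180, 180, 180, 180, 180].

### API

Orientations are given as [roll, pitch, yaw] about the fixed x, y, z axes, in that order (R = Rz(yaw) Ry(pitch) Rx(roll)).
In Python, from workcell import * gives the robot as it stands.
- The arm moves only by the shell command python3 -m creep 'ROWS'. ROWS is JSON, a list of rows, each an object with "xyz": the shift along the tool's x, y, z in cm, a list of three; "yaw": the turn about the tool's z in rad; "claw": the opening, from 0 (shut) to 1 (fully open). A call has 1 to 5 rows; each row shifts and turns the commanded pose from where the row before left it, along the tool's axes as they then stand; what a row does not reach is not made up. A row lasts 1/12 s, in which the tool goes at most 41.7 mm and 7.16 degrees, less where a joint would pass 70% of its speed; a pose out of reach is approached as far as the arm can. A call is refused whole if a number of a shift passes 4.17 or a number of a turn 0.125, either way. A call with a gripper value outside its range is refused whole. The fingers move at their own pace and stop on an object; the grip force is fixed at half the most. Time passes only in rows, so rows that do not move let the fingers close. It gives the time, the measured TCP pose, the force, the opening and the grip force at its end, in the units of the state.
- observe(): the state, without advancing time (a new reading comes with each control period).
- capture(name): name is "scene" or "top"; returns a dict with "frame" (420x560x3 uint8, blue, green, red), "depth" (420x560 float32, m along the optical axis (not along the pixel's ray), 0 where there is no reading), "intrinsics" (3x3 intrinsics, pixels), "world_to_cam" (4x4, takes a point from world to camera coordinates). Camera axes: x right, y up, looking along -z (the intrinsics and any distortion apply to the point x, -y, -z); pixel columns grow to the right and rows downward; lengths in m; the calibration is good to about 2 mm. A picture is of the moment at which its call begins.
- hand_in(): hands the job in; it is judged then, once.
The state is a dict: "clock": time; "joint_pos": joint angles; "joint_velocities": joint speeds; "effort": joint torques, N m; "position": TCP position; "tool_rot": TCP orientation; "force": force on the tool from outside, world axes, zero at the start; "torque": the same for the moment, N m; "width": opening from 0.0 (shut) to 1.0 (fully open); "finger_force": force on a finger pad.
Only numpy, scipy, OpenCV 4.12 (cv2) and the standard library are available. Lean on these libraries where they do the work, as an engineer would, in place of code of your own. Each camera call takes 0.05 s, during which the arm holds its last target. There are 200 camera calls.

### The job

Set the tilting plate of the small angle stand square to its base: pick up the steel engineer's square, stand it on the stand's base in front of the middle of the plate with the back of its blade towards the plate, and push it into the corner until its foot lies flat on the base and its blade lies flat against the plate. The hinge is sprung and folds the plate back over the base, so finish while still gripping the square and pressing it lightly into the corner, for me to tighten the clamp knob. Leave the other things on the bench where they stand.

Things in the scene. Friction and masses are not known exactly. Their poses are not given: they have to be found in the camera images.
- stand: angle stand, fixed to the bench: grey base plate 160 (x) x 150 (y) mm, top 14 mm above the bench, with a hinged aluminium plate across it and, along its +y side, a slotted quadrant with a black clamp knob (up to 88 mm high, 68 to 86 mm off the middle line). Origin: centre of the base's underside; +x points from the open end to the plate, whose front face stands at x = +55 mm when square.
- corner (a point): the point on top of the base, at the middle of its width, where the front face of the plate meets it when the plate is square (x = +55 mm, 14 mm up in the stand's frame). Axes as the stand's.
- tilt_plate (a joint): aluminium plate 112 mm wide, 12 mm thick, hinged 21 mm above the bench; top edge 88 mm above the bench when upright; a spring clip near each side of its front. rad: 0 = square to the base, negative leans over the base (to -x of the stand); starts at -0.22 to -0.36. Sprung, stiff hinge: at square it pushes back with about 3 N at the top edge; pushing it farther takes about 6 N there.
- plate_face (a point): centre of the plate's front face; its x axis is normal to the face and points away from the base, z points up the plate. Tilts with the plate.
- square_grip (a point): steel square, 0.35 to 0.5 kg, standing on its foot, 90 (x) x 40 (y) x 6 mm. At the foot's +x end a blade 81 mm tall, 20 mm deep (x), 14 mm wide (y); next to it a web 14 mm wide, 50 mm long (x), 59 mm high, the place to grip. This point: middle of the web, 44 mm above the underside, 50 mm short (-x) of the blade's flat back. +x points to that back, z up; the foot reaches 40 mm to -x from here.
- square_heel (a point): the heel of the square: the outer corner where the back of the blade meets the underside of the foot, at the middle of the width. Axes as square_grip; it lies 50 mm to +x and 44 mm below it.
- petri_dish: bystander: a closed dish 60 mm across, 13 mm high; origin at its underside
- beaker_250: bystander: a glass beaker 71 mm across, 92 mm high; origin at its underside
- tape_roll: bystander: a roll of tape 65 mm across, 19 mm high, lying flat; origin at its underside
- timer: bystander: a flat timer 60 x 66 x 18 mm; origin at its underside
- amber_bottle: bystander: a brown bottle 53 mm across, 109 mm high; origin at its underside
- volumetric: bystander: a long-necked flask 61 mm across, 190 mm high; origin at its underside
Things that resemble listed ones, but are neither listed nor needed, are in the scene too. There is more than one size of the stand; the one meant has the size given above.

How it is judged:
By the outcome, as a careful person would: the job done as asked, in the order asked, and still so for the second after the job is handed in, while the arm keeps its last pose, push and grip.
It also fails if it takes over 48 s, if anything falls off the work surface, if the arm or the gripper's body presses on something with over 40 N, if the wrist force passes 120 N, or if a joint passes its speed limit or range.

## Working session

There is one attempt and no reset: what is moved stays moved. The work goes in short steps, Python scripts to look and compute and a shell command to move; the robot and the scene stay as the last step left them, time stands still between calls to the robot, and variables do not carry over. Pictures are saved under pics/ and viewed, at most 10 in all, crops included, and the job is handed in when it is done.

```bash
mkdir -p pics
cat > h.py <<'E'
from workcell import *
import numpy as np, cv2, pickle
def snap(n,f):
    c=capture(n); pickle.dump(c,open(f'pics/{f}.pkl','wb')); cv2.imwrite(f'pics/{f}.png',c['frame']); return c
def load(f): return pickle.load(open(f'pics/{f}.pkl','rb'))
def cloud(c):
    d=c['depth'];K=c['intrinsics'];v,u=np.mgrid[:d.shape[0],:d.shape[1]]
    P=np.stack([(u-K[0,2])/K[0,0]*d,-(v-K[1,2])/K[1,1]*d,-d,np.ones_like(d)],-1)
    W=P@np.linalg.inv(c['world_to_cam']).T
    W=W[...,:3]; W[d==0]=np.nan
    return W
def crop(f,u0,v0,u1,v1,s,o):
    im=cv2.imread(f'pics/{f}.png')[v0:v1,u0:u1]; cv2.imwrite(f'pics/{o}.png',cv2.resize(im,None,fx=s,fy=s,interpolation=cv2.INTER_CUBIC))
E
python3 - <<'E'
from h import *
a=snap('scene','s1');b=snap('top','t1')
for c in(a,b): print(np.linalg.inv(c['world_to_cam'])[:3].round(3).tolist())
cv2.imwrite('pics/both.png',cv2.resize(np.vstack([a['frame'],b['frame']]),(400,600)) ) if 0 else None
print(observe())
E
```

```text
[[0.884, 0.345, -0.315, 0.158], [-0.467, 0.625, -0.626, -1.043], [-0.019, 0.7, 0.714, 1.093]]
[[-0.028, 0.991, -0.133, 0.422], [-1.0, -0.026, 0.012, -0.138], [0.009, 0.134, 0.991, 1.383]]
{'clock': 0.1, 'joint_pos': array([74.83456819, 26.89381475, -2.78299996, 87.867014  ,  1.38217899,
       65.37584131, -4.716776  ]), 'joint_velocities': array([ 0.02729029,  0.00548839, -0.04429348, -0.07808416, -0.06424681,
       -0.00607955,  0.07089268]), 'effort': array([ 5.44109171e-04, -5.11510885e+01, -4.71129420e-02, -2.38389283e+01,
        1.08107884e-02,  4.33084642e-03, -2.93147855e-05]), 'position': array([ 0.15755536, -0.65581089,  0.23035201]), 'tool_rot': array([-1.79897063e+02,  5.44408259e-03,  1.35093274e+01]), 'force': array([-0.541891  ,  0.06369441,  0.15442268]), 'torque': array([-0.01477161, -0.04206252,  0.02297769]), 'finger_force': 0.0, 'width': 1.0000946904152461}
```

View pics/t1.png

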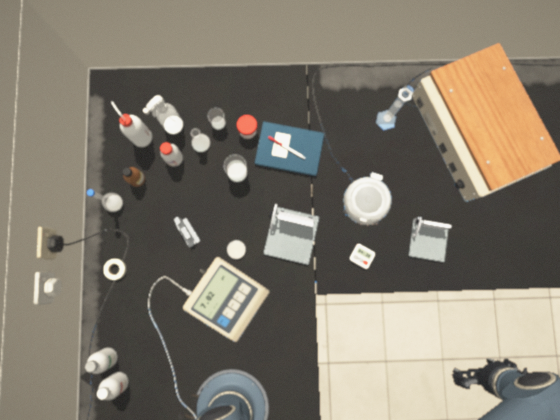

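View pics/s1.png

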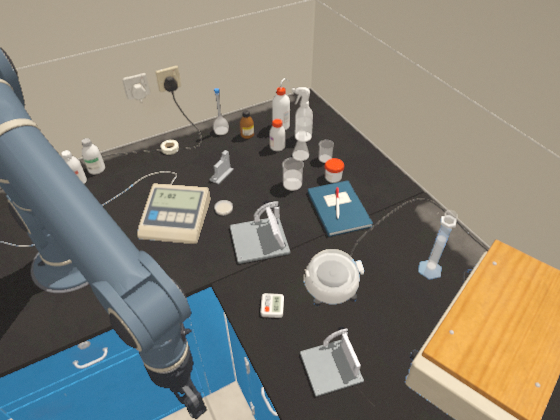

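The top view shows the steel square at about (186,231), a large stand at (292,236) and a smaller one at (430,240). The scene view shows the same objects. Next I'll measure sizes and poses from depth.

Run:
```python
from h import *
a,b=load('s1'),load('t1'); 
W=cloud(b)
def box(n,u0,v0,u1,v1,lo,hi,W=W):
    P=W[v0:v1,u0:u1].reshape(-1,3);P=P[(P[:,2]>lo)&(P[:,2]<hi)]
    r=cv2.minAreaRect((P[:,:2]*1000).astype(np.float32)); print(n,len(P),P.mean(0).round(4),np.round(r[0],1),np.round(r[1],1),round(r[2],1))
    return P
print('bench',np.nanmedian(W[200:215,205:220,2]))
box('big base',250,195,330,275,.006,.022);box('big all',255,195,330,275,.006,.2)
box('small base',400,205,460,270,.006,.022);box('small all',400,205,460,270,.006,.2)
for lo,hi in((.003,.1),(.003,.02),(.04,.07),(.068,.1)): 
  try: box(f'sq {lo}',168,208,208,255,lo,hi)
  except Exception as e: print(e)
S=cloud(a)
box('S sq',205,148,240,188,.003,.1,S);box('S sqtop',205,148,240,188,.068,.1,S)
for n,c,r in(('tq',(168,208,208,255),0),('tb',(255,195,330,275),0)):pass
crop('t1',165,205,210,255,8,'c1');crop('t1',255,195,330,275,6,'c2')
x=cv2.imread('pics/c1.png');y=cv2.imread('pics/c2.png');h=480
x=cv2.resize(x,(330,h)) if 0 else cv2.copyMakeBorder(x,0,80,0,0,0)
z=np.hstack([x[:480],y[:480]]);cv2.imwrite('pics/c3.png',z[:, :800]);print(z.shape)
```

```text
bench -0.0006800480577630053
big base 1994 [ 0.5279 -0.2045  0.0141] [ 539.1 -200.7] [259.2 261. ] 88.4
big all 2335 [ 0.5363 -0.2047  0.0225] [ 540.1 -209.1] [239.4 259.8] 87.2
small base 1191 [ 0.5007 -0.6556  0.0114] [ 515.2 -662.7] [197.4 210.1] 87.2
small all 1420 [ 0.5091 -0.6541  0.0186] [ 515.2 -662.7] [197.4 210.1] 87.2
sq 0.003 555 [0.554  0.1336 0.0212] [558.5 134.2] [130.  153.6] 89.4
sq 0.003 392 [0.5505 0.1321 0.006 ] [558.5 134.2] [130.  153.6] 89.4
sq 0.04 91 [0.5562 0.1338 0.0581] [563.2 139.3] [70.4 14.5] 30.1
sq 0.068 43 [0.5832 0.1504 0.0782] [582.6 150.4] [28.4 13.9] 32.0
S sq 578 [0.5641 0.1437 0.0239] [565.9 143.7] [286.4 127.9] 67.8
S sqtop 39 [0.5841 0.1481 0.0771] [586.  148.5] [27.1 19.6] 10.7
(480, 810, 3)
```

View pics/c3.png

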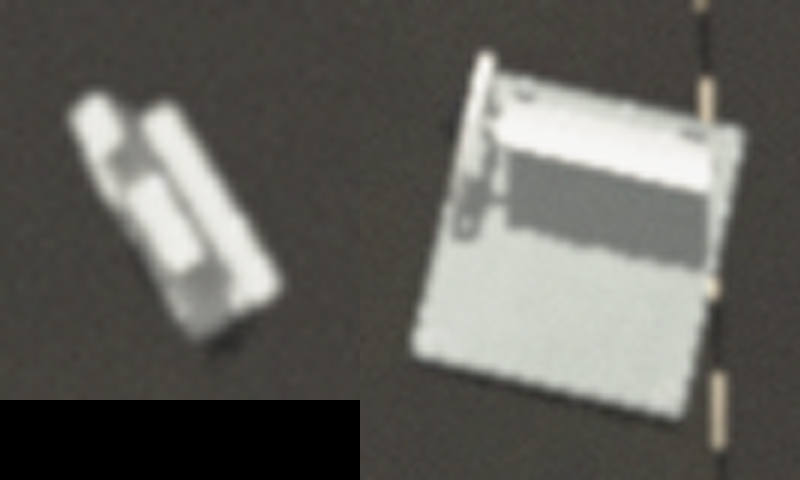

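The crop shows the square with its blade top at the upper left, around crop (98,118), and its web running down-right. In the big stand crop, the base corners are about (412,354), (684,418) and (745,128), and the plate top is the bright strip, with the quadrant on the left.

```bash
cat >> h.py <<'E'
def pix(c,u,v,z):
    K=c['intrinsics'];M=np.linalg.inv(c['world_to_cam']);d=M[:3,:3]@np.array([(u-K[0,2])/K[0,0],-(v-K[1,2])/K[1,1],-1]);o=M[:3,3]
    return o+d*(z-o[2])/d[2]
E
python3 - <<'E'
from h import *
b=load('t1');f=lambda X,Y,z:pix(b,255+(X-360)/6-.4,195+Y/6-.4,z)
A,B,C=f(412,354,.014),f(684,418,.014),f(745,128,.014)
print(A,B,C,np.linalg.norm(A-B),np.linalg.norm(B-C),np.degrees(np.arctan2(*(C-B)[1::-1])),np.degrees(np.arctan2(*(A-B)[1::-1])),'centre',(A+C)/2)
W=cloud(b);P=W[195:275,255:330].reshape(-1,3)
# plate top strip, and robust yaw/base fit
Q=P[(P[:,2]>.009)&(P[:,2]<.019)];
m=np.median(Q,0);Q=Q[(np.abs(Q[:,:2]-m[:2])<.1).all(1)]
# keep those with solid neighbourhood
img=np.zeros((300,300),np.uint8)
for a in (-13,):
  pass
from scipy.optimize import minimize
ctr=(A+C)[:2]/2
yaw=np.degrees(np.arctan2(*(C-B)[1::-1]))
for y in np.arange(yaw-3,yaw+3.1,1):
  t=np.radians(y);L=(P[:,:2]-ctr)@np.array([[np.cos(t),-np.sin(t)],[np.sin(t),np.cos(t)]])
  k=(P[:,2]>.07)&(abs(L[:,1])<.05); 
  q=np.polyfit(L[k,1],L[k,0],1); print(y,k.sum(),q, np.percentile(L[k],[2,98],0).round(4).tolist(),P[k,2].max())
g=lambda X,Y,z:pix(b,165+X/8-.4,205+Y/8-.4,z)
print('square', g(82,120,.081),g(98,118,.08),'web',g(152,182,.059),g(190,265,.059))
P=W[208:255,168:208].reshape(-1,3)
for lo,hi in((.05,.066),(.072,.09)):
  k=(P[:,2]>lo)&(P[:,2]<hi);print(cv2.minAreaRect((P[k,:2]*1000).astype(np.float32)),P[k].mean(0))
E
```

```text
[ 0.47675262 -0.11418784  0.014     ] [ 0.43820918 -0.26042884  0.014     ] [ 0.59542301 -0.30008577  0.014     ] 0.1512350076025574 0.16213839280719466 -14.157422922456934 75.23483651704088 centre [ 0.53608781 -0.20713681  0.014     ]
-17.157422922456934 155 [-0.03199492  0.0427244 ] [[0.0352, -0.0475], [0.0521, 0.0485]] 0.0930701538080867
-16.157422922456934 154 [-0.01715473  0.0427426 ] [[0.0355, -0.0482], [0.0519, 0.0477]] 0.0930701538080867
-15.157422922456934 154 [-0.00155452  0.04274851] [[0.0358, -0.0483], [0.0517, 0.0478]] 0.0930701538080867
-14.157422922456934 154 [0.02185972 0.04274907] [[0.0355, -0.0471], [0.0517, 0.0479]] 0.0930701538080867
-13.157422922456934 154 [0.03746989 0.04269838] [[0.035, -0.0475], [0.0518, 0.0478]] 0.0930701538080867
-12.157422922456934 154 [0.05059099 0.04274371] [[0.0343, -0.0481], [0.0525, 0.0476]] 0.0930701538080867
-11.157422922456934 155 [0.06640514 0.04280975] [[0.0338, -0.048], [0.053, 0.0482]] 0.0930701538080867
square [0.58742585 0.1580318  0.081     ] [0.58817305 0.15202608 0.08      ] web [0.56473886 0.13528317 0.059     ] [0.53140094 0.12027941 0.059     ]
((562.2559204101562, 138.78475952148438), (67.92052459716797, 14.392645835876465), 29.73613166809082) [0.55375063 0.13318787 0.05912214]
((584.281005859375, 151.49623107910156), (24.2646427154541, 13.923542022705078), 31.206472396850586) [0.58438826 0.15133439 0.07941939]
```

Big stand: base 151 x 162 mm, so it is the right one. Its centre is about (0.536,-0.207) and its yaw about -14.8°. For the square, yaw is about 30.5° and the grip point about (0.550,0.131). Moving above the square.

```bash
R='python3 -m creep'
for i in 1 2 3; do python3 -m creep '[{"xyz":[2.2,-2.25,0],"yaw":0,"claw":1},{"xyz":[2.2,-2.25,0],"yaw":0,"claw":1},{"xyz":[2.2,-2.25,0],"yaw":0,"claw":1},{"xyz":[2.2,-2.25,0],"yaw":0,"claw":1},{"xyz":[2.2,-2.25,0],"yaw":0,"claw":1}]'; done
for i in 1 2 3; do python3 -m creep '[{"xyz":[1.57,-2.23,0],"yaw":0,"claw":1},{"xyz":[1.57,-2.23,0],"yaw":0,"claw":1},{"xyz":[1.57,-2.23,0],"yaw":0,"claw":1},{"xyz":[1.57,-2.23,0],"yaw":0,"claw":1},{"xyz":[1.57,-2.23,0],"yaw":0,"claw":1}]'; done
python3 -m creep '[{"xyz":[0,0,0],"yaw":-0.1,"claw":1},{"xyz":[0,0,0],"yaw":-0.1,"claw":1},{"xyz":[0,0,0],"yaw":-0.097,"claw":1},{"xyz":[0,0,0],"yaw":0,"claw":1},{"xyz":[0,0,0],"yaw":0,"claw":1}]'
```

```text
clock: 0.52
position: [0.2388, -0.5196, 0.2308]
tool_rot: [-180.0, 0.0, 13.5]
force: [0.4, -0.2, 1.6]
width: 1.001
finger_force: 0.0
clock: 0.93
position: [0.3194, -0.3845, 0.2311]
tool_rot: [-180.0, 0.0, 13.5]
force: [0.3, -0.1, 0.9]
width: 0.998
finger_force: 0.0
clock: 1.35
position: [0.4, -0.2495, 0.2311]
tool_rot: [-180.0, 0.0, 13.5]
force: [0.7, 0.5, 0.2]
width: 1.002
finger_force: 0.0
clock: 1.77
position: [0.45, -0.123, 0.2311]
tool_rot: [-180.0, 0.0, 13.5]
force: [-0.3, -0.5, -0.7]
width: 1.002
finger_force: 0.0
clock: 2.18
position: [0.5003, 0.0036, 0.2311]
tool_rot: [180.0, 0.0, 13.5]
force: [0.1, -0.2, -0.8]
width: 1.001
finger_force: 0.0
clock: 2.6
position: [0.5506, 0.1302, 0.2309]
tool_rot: [180.0, 0.0, 13.5]
force: [0.5, 1.1, 0.2]
width: 1.002
finger_force: 0.0
clock: 3.02
position: [0.5504, 0.129, 0.2309]
tool_rot: [-180.0, 0.0, 30.4]
force: [-0.8, 0.2, -0.3]
width: 0.998
finger_force: 0.0
```

```bash
for i in 1 2; do python3 -m creep '[{"xyz":[0,-0.02,1.7],"yaw":0,"claw":1},{"xyz":[0,-0.02,1.7],"yaw":0,"claw":1},{"xyz":[0,-0.02,1.7],"yaw":0,"claw":1},{"xyz":[0,-0.02,1.7],"yaw":0,"claw":1},{"xyz":[0,-0.02,1.7],"yaw":0,"claw":1}]'; done
python3 -m creep '[{"xyz":[0,0,0.7],"yaw":0,"claw":1},{"xyz":[0,0,0.7],"yaw":0,"claw":1},{"xyz":[0,0,0.7],"yaw":0,"claw":1},{"xyz":[0,0,0.7],"yaw":0,"claw":1},{"xyz":[0,0,0.7],"yaw":0,"claw":1}]'
python3 - <<'E'
from h import *
snap('scene','s2');crop('s2',180,120,280,195,7,'c4')
E
```

```text
clock: 3.43
position: [0.55, 0.1297, 0.1455]
tool_rot: [180.0, -0.0, 30.4]
force: [1.1, -0.5, -0.8]
width: 1.001
finger_force: 0.0
clock: 3.85
position: [0.5496, 0.1305, 0.0605]
tool_rot: [180.0, 0.0, 30.4]
force: [-0.1, 0.1, 0.1]
width: 1.001
finger_force: 0.0
clock: 4.27
position: [0.5501, 0.131, 0.0263]
tool_rot: [180.0, -0.1, 30.5]
force: [-0.1, -1.0, 0.9]
width: 1.002
finger_force: 0.0
```

View pics/c4.png

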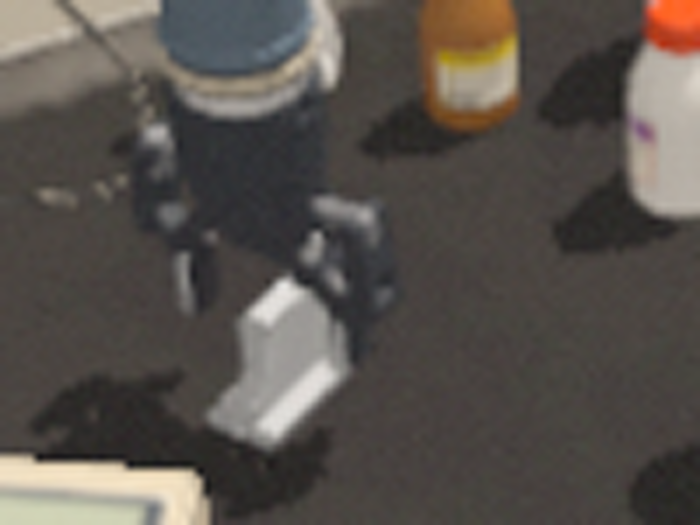

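The crop shows the web between the open fingers, with its top at about crop (285,300). Closing.

```bash
for i in 1 2 3; do python3 -m creep '[{"xyz":[0,0,0],"yaw":0,"claw":0},{"xyz":[0,0,0],"yaw":0,"claw":0},{"xyz":[0,0,0],"yaw":0,"claw":0},{"xyz":[0,0,0],"yaw":0,"claw":0},{"xyz":[0,0,0],"yaw":0,"claw":0}]' | tail -4; done
python3 -m creep '[{"xyz":[0,0,-1],"yaw":0,"claw":0},{"xyz":[0,0,-1],"yaw":0,"claw":0},{"xyz":[0,0,-2],"yaw":0,"claw":0},{"xyz":[0,0,-2],"yaw":0,"claw":0},{"xyz":[0,0,-2],"yaw":0,"claw":0}]'
python3 -m creep '[{"xyz":[0,0,-2],"yaw":0,"claw":0},{"xyz":[0,0,-2],"yaw":0,"claw":0},{"xyz":[0,0,-1],"yaw":0,"claw":0},{"xyz":[0,0,0],"yaw":0,"claw":0},{"xyz":[0,0,0],"yaw":0,"claw":0}]'
```

```text
tool_rot: [180.0, -0.0, 30.5]
force: [1.2, 0.2, 1.1]
width: 0.3
finger_force: 0.0
tool_rot: [180.0, -0.0, 30.5]
force: [-1.8, 0.4, 4.8]
width: 0.156
finger_force: 59.4
tool_rot: [180.0, -0.0, 30.5]
force: [-0.2, 1.0, 5.9]
width: 0.152
finger_force: 59.5
clock: 5.98
position: [0.5489, 0.1305, 0.107]
tool_rot: [-180.0, 0.1, 30.5]
force: [0.7, -0.0, -4.4]
width: 0.153
finger_force: 58.6
clock: 6.4
position: [0.5493, 0.1306, 0.1562]
tool_rot: [180.0, 0.0, 30.5]
force: [-0.3, -1.2, -4.2]
width: 0.16
finger_force: 58.9
```

```bash
python3 -m creep '[{"xyz":[0,0,0],"yaw":0.1,"claw":0},{"xyz":[0,0,0],"yaw":0.1,"claw":0},{"xyz":[0,0,0],"yaw":0.1,"claw":0},{"xyz":[0,0,0],"yaw":0.1,"claw":0},{"xyz":[0,0,0],"yaw":0.1,"claw":0}]'|tail -5
python3 -m creep '[{"xyz":[0,0,0],"yaw":0.1,"claw":0},{"xyz":[0,0,0],"yaw":0.1,"claw":0},{"xyz":[0,0,0],"yaw":0.091,"claw":0},{"xyz":[0.2,1.5,0],"yaw":0,"claw":0},{"xyz":[0.2,1.5,0],"yaw":0,"claw":0}]'
for i in 1 2 3; do python3 -m creep '[{"xyz":[0.26,2,0],"yaw":0,"claw":0},{"xyz":[0.26,2,0],"yaw":0,"claw":0},{"xyz":[0.26,2,0],"yaw":0,"claw":0},{"xyz":[0.26,2,0],"yaw":0,"claw":0},{"xyz":[0.26,2,0],"yaw":0,"claw":0}]'; done
python3 - <<'E'
from h import *
s=snap('scene','s3');t=snap('top','t3')
crop('s3',210,150,330,270,5,'c5');crop('t3',250,190,340,280,6,'c6')
x=cv2.imread('pics/c5.png')[:540];y=cv2.imread('pics/c6.png');z=np.hstack([x,y]);z=cv2.resize(z,None,fx=.69,fy=.69);cv2.imwrite('pics/c7.png',z);print(z.shape)
np.set_printoptions(suppress=True)
o=observe();print(o['position'],o['tool_rot'],o['joint_pos'])
# square geometry held, in tool-axis frame relative to TCP
th=np.radians(o['tool_rot'][2]);Rz=np.array([[np.cos(th),-np.sin(th)],[np.sin(th),np.cos(th)]])
P=cloud(s).reshape(-1,3);L=P.copy();L[:,:2]=(P[:,:2]-o['position'][:2])@Rz;L[:,2]-=o['position'][2]
k=(abs(L[:,0])<.07)&(abs(L[:,1])<.025)&(L[:,2]>-.035)&(L[:,2]<-.01);print('foot',k.sum(),np.percentile(L[k],[2,10,50,90,98],0).round(4).tolist())
P=cloud(t).reshape(-1,3);L=P.copy();L[:,:2]=(P[:,:2]-o['position'][:2])@Rz;L[:,2]-=o['position'][2]
k=(L[:,0]<.07)&(L[:,0]>.02)&(abs(L[:,1])<.025)&(L[:,2]>.04)&(L[:,2]<.07);print('blade top',k.sum(),np.percentile(L[k],[2,50,98],0).round(4).tolist() if k.any() else 0)
E
```

```text
position: [0.5483, 0.1303, 0.1542]
tool_rot: [179.9, 0.2, 1.6]
force: [-0.2, 0.1, -4.3]
width: 0.15
finger_force: 58.8
clock: 7.23
position: [0.5443, 0.1015, 0.1544]
tool_rot: [179.9, 0.2, -14.6]
force: [0.2, -1.1, -4.8]
width: 0.154
finger_force: 58.9
clock: 7.65
position: [0.5312, -0.0002, 0.1544]
tool_rot: [179.9, 0.2, -14.8]
force: [0.4, 0.1, -4.0]
width: 0.155
finger_force: 58.9
clock: 8.07
position: [0.5183, -0.1, 0.1544]
tool_rot: [180.0, 0.2, -14.8]
force: [1.4, -0.1, -4.6]
width: 0.154
finger_force: 58.9
clock: 8.48
position: [0.5053, -0.1997, 0.1544]
tool_rot: [-180.0, 0.2, -14.8]
force: [0.7, 0.9, -3.7]
width: 0.151
finger_force: 58.9
(373, 787, 3)
[ 0.50455128 -0.20347784  0.15428273] [179.86614312   0.20651889 -15.16066568] [ 30.93721795  20.60084844 -16.82826456 109.58823207   7.69506813
  51.08456311 -94.90371986]
foot 233 [[-0.0371, -0.0164, -0.0274], [-0.0323, -0.0146, -0.0237], [0.0033, -0.0054, -0.0193], [0.0421, 0.0009, -0.0128], [0.0502, 0.0155, -0.0103]]
blade top 0 0
```

View pics/c7.png

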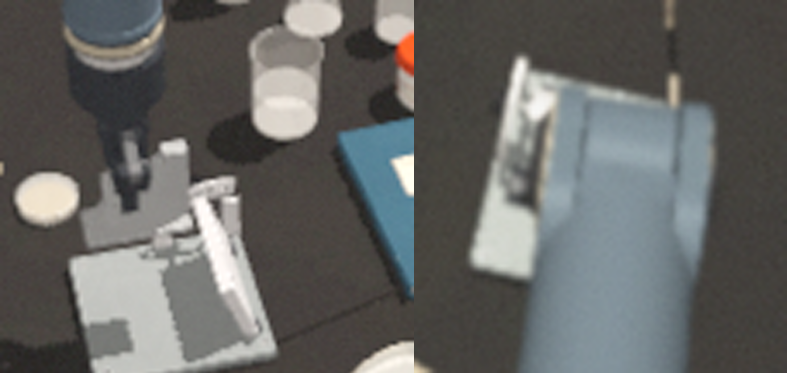

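The scene crop shows the square held upright at about (140,195), above the base and clear of the plate; the arm hides the top view. The foot spans -37 to +50 mm about the TCP, as expected. Correcting 4 mm sideways and lowering.

```bash
python3 -m creep '[{"xyz":[0,-0.25,1],"yaw":0,"claw":0},{"xyz":[0,-0.2,1.5],"yaw":0,"claw":0},{"xyz":[0,0,1.5],"yaw":0,"claw":0},{"xyz":[0,0,1.5],"yaw":0,"claw":0},{"xyz":[0,0,1.5],"yaw":0,"claw":0}]'
python3 -m creep '[{"xyz":[0,0,1],"yaw":0,"claw":0},{"xyz":[0,0,1],"yaw":0,"claw":0},{"xyz":[0,0,0.5],"yaw":0,"claw":0},{"xyz":[0,0,0.5],"yaw":0,"claw":0},{"xyz":[0,0,0],"yaw":0,"claw":0}]'
python3 -m creep '[{"xyz":[0,0,0.2],"yaw":0,"claw":0},{"xyz":[0,0,0.2],"yaw":0,"claw":0},{"xyz":[0,0,0],"yaw":0,"claw":0},{"xyz":[0,0,0],"yaw":0,"claw":0}]'
python3 - <<'E'
from h import *
s=snap('scene','s4');o=observe();print(o['position'],o['tool_rot'],o['force'])
crop('s4',215,165,325,265,5,'c8')
th=np.radians(o['tool_rot'][2]);Rz=np.array([[np.cos(th),-np.sin(th)],[np.sin(th),np.cos(th)]])
P=cloud(s).reshape(-1,3);L=P.copy();L[:,:2]=(P[:,:2]-o['position'][:2])@Rz;L[:,2]-=o['position'][2]
k=(abs(L[:,0])<.07)&(abs(L[:,1])<.025)&(L[:,2]>.045)&(L[:,2]<.075);print('blade top',k.sum(),np.percentile(L[k],[2,50,98],0).round(4).tolist())
E
```

```text
clock: 9.0
position: [0.5074, -0.1925, 0.084]
tool_rot: [-179.9, 0.1, -14.6]
force: [0.4, 0.7, -3.9]
width: 0.152
finger_force: 59.1
clock: 9.42
position: [0.5077, -0.1944, 0.0555]
tool_rot: [-180.0, 0.1, -14.8]
force: [0.0, 0.5, -4.1]
width: 0.156
finger_force: 59.0
clock: 9.75
position: [0.5082, -0.1949, 0.0526]
tool_rot: [180.0, -0.0, -14.8]
force: [-0.3, -0.9, -3.1]
width: 0.155
finger_force: 59.0
[ 0.50825704 -0.19491978  0.05267329] [ 1.79991599e+02 -4.53431081e-02 -1.48035512e+01] [-0.47452924 -0.18810709 -3.26874889]
blade top 69 [[-0.0147, -0.0209, 0.0456], [0.0334, -0.0069, 0.0562], [0.0517, 0.007, 0.0739]]
```

View pics/c8.png

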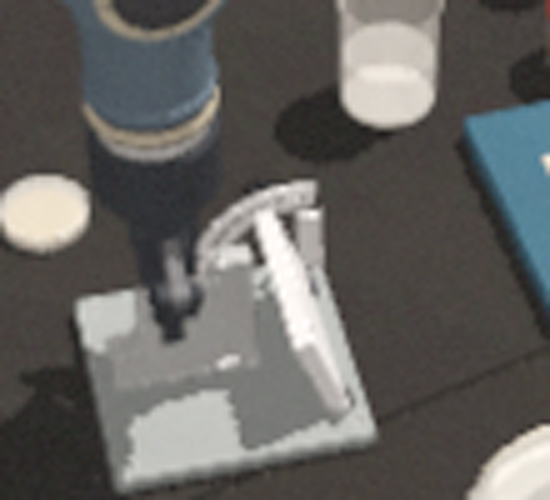

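The crop shows the square in front of the plate, above the base. It is now 4.5 mm to the +y side, so I'll undo the shift and lower to contact.

```bash
python3 -m creep '[{"xyz":[0,0.25,0.2],"yaw":0,"claw":0},{"xyz":[0,0.2,0.2],"yaw":0,"claw":0},{"xyz":[0,0,0.3],"yaw":0,"claw":0},{"xyz":[0,0,0.2],"yaw":0,"claw":0},{"xyz":[0,0,0],"yaw":0,"claw":0}]'
python3 -m creep '[{"xyz":[0,0,0.1],"yaw":0,"claw":0},{"xyz":[0,0,0.1],"yaw":0,"claw":0},{"xyz":[0,0,0],"yaw":0,"claw":0},{"xyz":[0,0,0],"yaw":0,"claw":0}]'
python3 -m creep '[{"xyz":[0,0,0.1],"yaw":0,"claw":0},{"xyz":[0,0,0],"yaw":0,"claw":0},{"xyz":[0,0,0],"yaw":0,"claw":0}]'
```

```text
clock: 10.22
position: [0.5064, -0.1991, 0.0427]
tool_rot: [-180.0, 0.1, -14.8]
force: [-0.7, -0.8, -3.8]
width: 0.159
finger_force: 59.1
clock: 10.55
position: [0.5069, -0.1991, 0.0413]
tool_rot: [180.0, -0.0, -14.8]
force: [-1.3, -0.1, -3.2]
width: 0.154
finger_force: 59.1
clock: 10.8
position: [0.5071, -0.1991, 0.0407]
tool_rot: [180.0, -0.0, -14.8]
force: [-0.9, 1.4, 0.9]
width: 0.157
finger_force: 59.6
```

```bash
python3 -m creep '[{"xyz":[0,0,0.05],"yaw":0,"claw":0},{"xyz":[0,0,0],"yaw":0,"claw":0},{"xyz":[0,0,0],"yaw":0,"claw":0}]'
python3 -m creep '[{"xyz":[0.3,0,0],"yaw":0,"claw":0},{"xyz":[0.3,0,0],"yaw":0,"claw":0},{"xyz":[0.3,0,0],"yaw":0,"claw":0},{"xyz":[0,0,0],"yaw":0,"claw":0},{"xyz":[0,0,0],"yaw":0,"claw":0}]'
python3 -c "
from h import *
print(observe()['torque'])"
```

```text
clock: 11.05
position: [0.5071, -0.1991, 0.0407]
tool_rot: [180.0, -0.0, -14.8]
force: [-2.4, 0.8, 5.9]
width: 0.147
finger_force: 60.6
clock: 11.47
position: [0.5127, -0.2008, 0.0408]
tool_rot: [179.9, 0.3, -14.8]
force: [-9.0, 2.6, 12.3]
width: 0.152
finger_force: 61.3
[0.50686344 1.72028091 0.04284174]
```

```bash
python3 -m creep '[{"xyz":[0.3,0,0],"yaw":0,"claw":0},{"xyz":[0.3,0,0],"yaw":0,"claw":0},{"xyz":[0.3,0,0],"yaw":0,"claw":0},{"xyz":[0,0,0],"yaw":0,"claw":0},{"xyz":[0,0,0],"yaw":0,"claw":0}]'
python3 -c "
from h import *
print(observe()['torque'])"
python3 -m creep '[{"xyz":[0.2,0,0],"yaw":0,"claw":0},{"xyz":[0.2,0,0],"yaw":0,"claw":0},{"xyz":[0.2,0,0],"yaw":0,"claw":0},{"xyz":[0,0,0],"yaw":0,"claw":0},{"xyz":[0,0,0],"yaw":0,"claw":0}]'
python3 - <<'E'
from h import *
o=observe();print(o['torque'])
s=snap('scene','s5');crop('s5',215,165,325,265,6,'c9')
E
```

```text
clock: 11.88
position: [0.5222, -0.2034, 0.0407]
tool_rot: [179.9, 0.2, -14.8]
force: [-8.1, 2.6, 11.0]
width: 0.157
finger_force: 61.4
[ 0.41236636  1.34749288 -0.03129924]
clock: 12.3
position: [0.5226, -0.2034, 0.0411]
tool_rot: [179.9, 0.9, -14.8]
force: [-23.0, 5.4, 27.0]
width: 0.152
finger_force: 64.0
[1.30650922e+00 4.04979581e+00 2.45511931e-03]
```

View pics/c9.png

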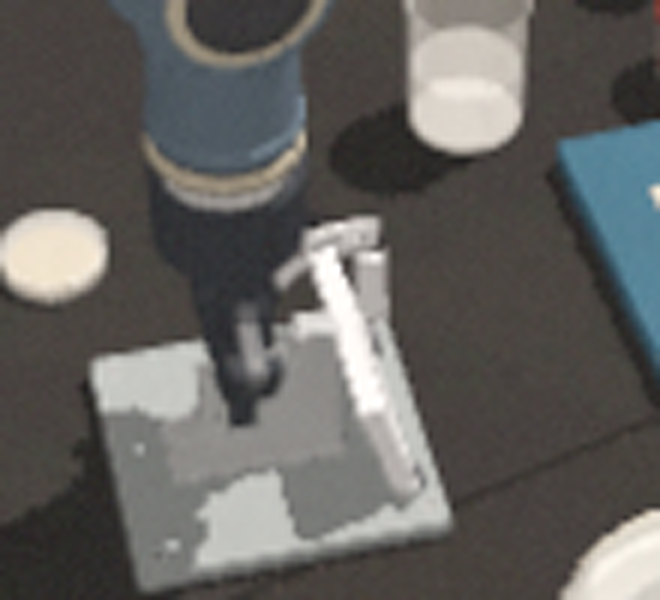

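The crop shows the square near the plate and still upright. It is jamming by friction (push/normal about 0.85), so I'll ease the downward load and then advance almost weightless.

```bash
python3 -m creep '[{"xyz":[-0.3,0,-0.1],"yaw":0,"claw":0},{"xyz":[-0.2,0,-0.1],"yaw":0,"claw":0},{"xyz":[0,0,0],"yaw":0,"claw":0},{"xyz":[0,0,0],"yaw":0,"claw":0}]'
python3 -m creep '[{"xyz":[0,0,-0.1],"yaw":0,"claw":0},{"xyz":[0,0,0],"yaw":0,"claw":0},{"xyz":[0,0,0],"yaw":0,"claw":0}]'
python3 -m creep '[{"xyz":[0.2,0,0],"yaw":0,"claw":0},{"xyz":[0.2,0,0],"yaw":0,"claw":0},{"xyz":[0.2,0,0],"yaw":0,"claw":0},{"xyz":[0,0,0],"yaw":0,"claw":0},{"xyz":[0,0,0],"yaw":0,"claw":0}]'
python3 -c "
from h import *
print(observe()['torque'])"
```

```text
clock: 12.68
position: [0.5244, -0.2039, 0.0415]
tool_rot: [180.0, 0.1, -14.8]
force: [-3.0, 0.8, -1.6]
width: 0.156
finger_force: 59.3
clock: 12.93
position: [0.5249, -0.204, 0.0423]
tool_rot: [-180.0, 0.1, -14.8]
force: [-2.4, 1.7, -5.3]
width: 0.151
finger_force: 59.0
clock: 13.35
position: [0.5317, -0.2057, 0.0431]
tool_rot: [180.0, -0.1, -14.8]
force: [-3.6, 0.1, -2.4]
width: 0.153
finger_force: 59.4
[0.05949485 0.48984667 0.00838534]
```

```bash
python3 -m creep '[{"xyz":[0.2,0,0.05],"yaw":0,"claw":0},{"xyz":[0.2,0,0.05],"yaw":0,"claw":0},{"xyz":[0.1,0,0],"yaw":0,"claw":0},{"xyz":[0,0,0],"yaw":0,"claw":0},{"xyz":[0,0,0],"yaw":0,"claw":0}]'
python3 -m creep '[{"xyz":[0.1,0,0],"yaw":0,"claw":0},{"xyz":[0.1,0,0],"yaw":0,"claw":0},{"xyz":[0,0,0],"yaw":0,"claw":0},{"xyz":[0,0,0],"yaw":0,"claw":0}]'
python3 -c "
from h import *
print(observe()['torque'])"
```

```text
clock: 13.77
position: [0.5357, -0.2067, 0.0418]
tool_rot: [180.0, 0.0, -14.8]
force: [-3.7, 0.7, 0.3]
width: 0.155
finger_force: 59.5
clock: 14.1
position: [0.5374, -0.2072, 0.0418]
tool_rot: [180.0, 0.1, -14.8]
force: [-5.4, 1.1, -0.9]
width: 0.151
finger_force: 59.5
[ 0.18431664  0.80190279 -0.01992346]
```

```bash
cat >> h.py <<'E'
def plate(c):
    t=np.radians(-14.9);P=cloud(c).reshape(-1,3);L=P-[.536,-.207,0];L[:,:2]=L[:,:2]@np.array([[np.cos(t),-np.sin(t)],[np.sin(t),np.cos(t)]])
    k=(L[:,1]>-.056)&(L[:,1]<-.024)&(L[:,0]>.01)&(L[:,0]<.09)
    T=L[k&(L[:,2]>.078)&(L[:,2]<.1)];print('top',len(T),np.percentile(T,[3,50,97],0).round(4).tolist())
    k=(L[:,1]>-.058)&(L[:,1]<-.024)
    for z in np.arange(.025,.09,.01):
        q=L[k&(abs(L[:,2]-z)<.005)&(L[:,0]>.01)&(L[:,0]<.09)];
        if len(q):print(round(z,3),len(q),np.percentile(q[:,0],[5,50,95]).round(4))
E
python3 - <<'E'
from h import *
plate(load('s1'));plate(load('t1'));print('--');s=snap('scene','s6');plate(s);print('top');plate(snap('top','t6'))
crop('s6',235,165,325,245,8,'c10')
E
```

```text
top 42 [[0.0362, -0.0548, 0.0797], [0.0421, -0.04, 0.0846], [0.0488, -0.0254, 0.089]]
0.025 17 [0.024  0.063  0.0718]
0.035 12 [0.0513 0.059  0.0648]
0.045 12 [0.0498 0.0575 0.0613]
0.055 15 [0.0425 0.0515 0.0581]
0.065 9 [0.0441 0.0514 0.054 ]
0.075 17 [0.0368 0.045  0.0517]
0.085 39 [0.0362 0.042  0.0482]
top 40 [[0.0361, -0.0531, 0.079], [0.0419, -0.0401, 0.0838], [0.0487, -0.0253, 0.0899]]
0.025 13 [0.0266 0.0671 0.0722]
0.035 4 [0.0629 0.0633 0.0646]
0.045 5 [0.0596 0.0603 0.0619]
0.055 5 [0.0564 0.0573 0.0581]
0.065 7 [0.0524 0.0533 0.0549]
0.075 6 [0.0359 0.0494 0.0511]
0.085 37 [0.0368 0.0418 0.0478]
--
top 46 [[0.0503, -0.0551, 0.0792], [0.059, -0.0431, 0.0882], [0.0646, -0.0272, 0.0916]]
0.025 16 [0.0535 0.0595 0.0714]
0.035 9 [0.0559 0.0608 0.0656]
0.045 15 [0.0542 0.0604 0.0669]
0.055 10 [0.053  0.0561 0.0648]
0.065 13 [0.0534 0.058  0.0636]
0.075 14 [0.0519 0.0559 0.0638]
0.085 31 [0.0532 0.0588 0.0636]
topTraceback (most recent call last):
  File "<stdin>", line 2, in <module>
  File "h.py", line 20, in plate
    T=L[k&(L[:,2]>.078)&(L[:,2]<.1)];print('top',len(T),np.percentile(T,[3,50,97],0).round(4).tolist())
                                                        ~~~~~~~~~~~~~^^^^^^^^^^^^^^^
    return _quantile_unchecked(
        a, q, axis, out, overwrite_input, method, keepdims, weights)
    return _ureduce(a,
                    func=_quantile_ureduce_func,
    ...<5 lines>...
                    overwrite_input=overwrite_input,
                    method=method)
    r = func(a, **kwargs)
    result = _quantile(arr,
                       quantiles=q,
    ...<2 lines>...
                       out=out,
                       weights=wgt)
    slices_having_nans = np.isnan(arr[-1, ...])
                                  ~~~^^^^^^^^^
IndexError: index -1 is out of bounds for axis 0 with size 0
```

```bash
for i in 1 2 3; do python3 -m creep '[{"xyz":[0.1,0,0],"yaw":0,"claw":0},{"xyz":[0,0,0],"yaw":0,"claw":0},{"xyz":[0,0,0],"yaw":0,"claw":0}]' | head -4
python3 -c "
from h import *
print(observe()['torque'].round(2))"; done
```

```text
clock: 14.45
position: [0.5382, -0.2074, 0.0418]
tool_rot: [180.0, 0.1, -14.8]
force: [-5.7, 1.4, -0.5]
[0.24 0.89 0.03]
clock: 14.7
position: [0.539, -0.2076, 0.0417]
tool_rot: [180.0, 0.1, -14.8]
force: [-6.0, 1.6, -0.3]
[0.23 0.91 0.01]
clock: 14.95
position: [0.5393, -0.2077, 0.0416]
tool_rot: [180.0, 0.2, -14.8]
force: [-7.8, 1.6, 0.0]
[0.32 1.22 0.01]
```

```bash
python3 -m creep '[{"xyz":[0.1,0,0],"yaw":0,"claw":0},{"xyz":[0,0,0],"yaw":0,"claw":0},{"xyz":[0,0,0],"yaw":0,"claw":0}]' | head -4
python3 -m creep '[{"xyz":[0,0,0.1],"yaw":0,"claw":0},{"xyz":[0,0,0],"yaw":0,"claw":0},{"xyz":[0,0,0],"yaw":0,"claw":0}]' | head -4
python3 - <<'E'
from h import *
s=snap('scene','s7');plate(s);crop('s7',235,165,325,245,8,'c10');print(observe()['torque'])
E
```

```text
clock: 15.2
position: [0.5394, -0.2077, 0.0415]
tool_rot: [180.0, 0.3, -14.8]
force: [-7.8, 1.8, 1.9]
clock: 15.45
position: [0.5393, -0.2077, 0.0408]
tool_rot: [180.0, 0.3, -14.8]
force: [-10.2, 2.7, 4.0]
top 47 [[0.014, -0.0555, 0.0792], [0.0605, -0.0423, 0.0878], [0.0674, -0.0248, 0.0923]]
0.025 11 [0.0558 0.06   0.0717]
0.035 12 [0.0555 0.059  0.0652]
0.045 12 [0.0569 0.062  0.0662]
0.055 13 [0.0527 0.0578 0.0668]
0.065 12 [0.0531 0.0592 0.0665]
0.075 17 [0.053  0.0575 0.0662]
0.085 30 [0.056  0.0611 0.0673]
[ 0.424708    1.70697279 -0.03874859]
```

View pics/c10.png

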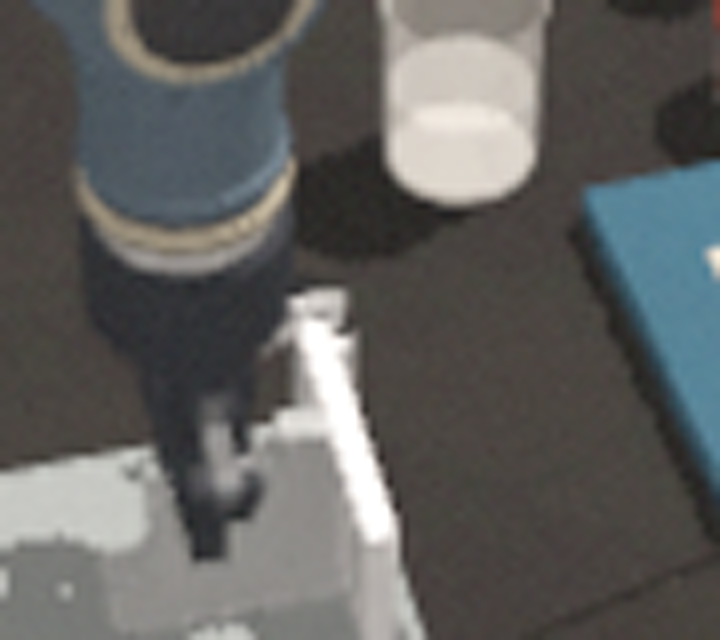

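The plate's front face is now at x ≈ 55 mm and its back at ≈ 66.5 mm at every height, so it is square and the blade is against it. The tool pitch shows 0.3° nose-down, so I'll trim by easing the push and pressing down a touch.

```bash
python3 -m creep '[{"xyz":[-0.07,0,0.05],"yaw":0,"claw":0},{"xyz":[0,0,0],"yaw":0,"claw":0},{"xyz":[0,0,0],"yaw":0,"claw":0}]' | head -4
python3 -c "
from h import *
o=observe();print(o['torque'].round(2),o['tool_rot'].round(2))"
python3 -m creep '[{"xyz":[0,0,0.05],"yaw":0,"claw":0},{"xyz":[0,0,0],"yaw":0,"claw":0},{"xyz":[0,0,0],"yaw":0,"claw":0},{"xyz":[0,0,0],"yaw":0,"claw":0}]' | head -4
python3 - <<'E'
from h import *
o=observe();print(o['torque'].round(2),o['tool_rot'].round(2),o['position'])
s=snap('scene','s8');plate(s)
# square side-face: foot/blade in stand frame
t=np.radians(-14.9);L=cloud(s).reshape(-1,3)-[.536,-.207,0];L[:,:2]=L[:,:2]@np.array([[np.cos(t),-np.sin(t)],[np.sin(t),np.cos(t)]])
for x0 in range(-40,55,10):
    k=(abs(L[:,0]*1000-x0)<5)&(L[:,1]>-.021)&(L[:,1]<-.009)&(L[:,2]<.035)&(L[:,2]>.005);print(x0,k.sum(),np.median(L[k,2]).round(4) if k.any() else '')
E
```

```text
clock: 15.75
position: [0.5393, -0.2076, 0.0407]
tool_rot: [180.0, 0.2, -14.8]
force: [-10.3, 1.8, 6.0]
[ 0.43  1.64 -0.08] [179.97   0.21 -14.8 ]
clock: 16.08
position: [0.5393, -0.2077, 0.0407]
tool_rot: [180.0, 0.2, -14.8]
force: [-10.0, 3.0, 9.9]
[ 0.5   1.89 -0.04] [179.96   0.22 -14.81] [ 0.53931191 -0.20769209  0.04071155]
top 49 [[0.014, -0.0553, 0.0786], [0.0608, -0.042, 0.0877], [0.0671, -0.0268, 0.0942]]
0.025 18 [0.0295 0.0624 0.0714]
0.035 12 [0.0558 0.0608 0.0674]
0.045 8 [0.0557 0.0604 0.0656]
0.055 17 [0.0523 0.0582 0.0676]
0.065 13 [0.0528 0.0568 0.0651]
0.075 18 [0.0535 0.0575 0.0663]
0.085 32 [0.056  0.0611 0.067 ]
-40 9 0.0138
-30 12 0.0176
-20 13 0.0195
-10 11 0.0191
0 10 0.0169
10 13 0.0213
20 14 0.0193
30 13 0.0186
40 12 0.0199
50 13 0.0186
```

```bash
python3 -m creep '[{"xyz":[0.05,0,0],"yaw":0,"claw":0},{"xyz":[0,0,0],"yaw":0,"claw":0},{"xyz":[0,0,0],"yaw":0,"claw":0},{"xyz":[0,0,0],"yaw":0,"claw":0},{"xyz":[0,0,0],"yaw":0,"claw":0}]'
python3 -m creep '[{"xyz":[0,0,0],"yaw":0,"claw":0},{"xyz":[0,0,0],"yaw":0,"claw":0},{"xyz":[0,0,0],"yaw":0,"claw":0},{"xyz":[0,0,0],"yaw":0,"claw":0},{"xyz":[0,0,0],"yaw":0,"claw":0}]'
python3 -c "
from workcell import *
print(hand_in())"
```

```text
clock: 16.55
position: [0.5393, -0.2077, 0.0407]
tool_rot: [180.0, 0.3, -14.8]
force: [-12.0, 2.9, 10.6]
width: 0.154
finger_force: 61.3
clock: 16.97
position: [0.5393, -0.2077, 0.0407]
tool_rot: [180.0, 0.3, -14.8]
force: [-12.3, 2.9, 10.7]
width: 0.151
finger_force: 61.3
the job is handed in; nothing more can be done
None
```

I handed the job in at about 17 s with the square still gripped and pressed into the corner (about 12 N forward, 11 N down): the plate measures square to the base within camera accuracy, the foot looks flat on the base, the tool is tilted about 0.3°, the bystanders were not touched, and no verdict came back.

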